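# Set the coffee grinder to coarse and put its cup under the spout

### The job

Get the coffee grinder ready for a coarse grind: slide the size grip on its sloping panel all the way to the end stop at the large dot, and stand the steel cup upright on the grinder's base, centred under the spout. Let go of both, and leave the jar and the salt shaker standing where they are.

Things in the scene. Friction and masses are not known exactly. Their poses are not given: they have to be found in the camera images.
- grinder: Coffee grinder fixed to the worktop, 200 x 150 x 343 mm high. Origin on the worktop; -x is the front (faces the robot, yaw -0.4 to 0.1), +y its left as the robot sees it. Base x -110 to 90, top z 18; column from x 10; head 140 wide, underside z 212, juts out to x -70; hopper x 10 to 100, z 261 to 343. Head front: flat panel sloping from x -70, z 212 to x 17, z 262, normal (-0.5, 0, 0.87).
- size_slide (a joint): Position of the size grip along grinder +y, in m: 0 at the stop by the smallest dot (fine, -y), 0.070 at the stop by the largest dot (coarse, +y). Hard stops at both ends; rubbing friction about 3 N, no spring, it stays where it is left.
- slide_grip (a point): Top centre of the size grip: aluminium blade 16 mm wide along grinder y, 44 mm along the slope, square out of the panel (30 deg from vertical). This point is 38 mm out from the panel; pinch the sides from 8 (top of its 60 x 30 foot) to 38 mm out, tool along the panel normal. Mid-travel it is at grinder x -46, y 0, z 270. 25 mm or more free on each side.
- large_dot (a point): Centre of the largest of four round aluminium dots along the panel's upper edge (4, 7, 10, 15 mm across, growing from the fine end at grinder -y to the coarse end at +y). Grinder x 6, y 50, z 258 mm.
- spout (a point): Lower end of the dark spout, 20 to 28 mm thick, that hangs under the head straight above cup_spot: grinder x -50, y 0, z 177 mm.
- cup_spot (a point): Centre of the round mark (72 mm, dark disc in a steel rim) on the base, under the spout: grinder x -50, y 0, z 18 mm; axes as the grinder's. The head leaves no room for an upright gripper here: lean the tool 25 to 45 deg, fingers pointing forward and down, and come in from the front.
- cup: Plain open steel cup, straight sided, 58 mm across (59 at the rim), 80 mm high, wall 3 mm, no handle, about 0.11 to 0.22 kg, standing on the worktop. Origin at the centre of its underside, z up.
- jar: Bystander: glass jar with a yellow lid, 65 mm across, 95 high; origin under its centre, z up.
- shaker: Bystander: clear salt shaker with a grey cap, 44 mm across, 90 high; origin under its centre, z up.
There are look-alikes about, which are no part of the job. Leave any blue look-alike of the cup alone.

How it is judged:
By the outcome, as a careful person would: the job done as asked, in the order asked, and still so for the second after the job is handed in, with the robot touching nothing.
It also fails if it takes over 64 s, if anything falls off the work surface, if the arm or the gripper's body presses on something with over 40 N, if the wrist force passes 120 N, or if a joint passes its speed limit or range.

### The arm

A 6-joint arm with a two-finger parallel gripper is mounted at the origin on a cart in front of the work surface, level with it; the furniture and walls round the work are solid. World frame = base frame: x ahead of the robot, y to its left, z up, the work surface at z = 0. Lengths are in m, angles in rad, forces in N, time in s.
With the tool pointing down it reaches from about 0.35 to 0.775 m from the base axis. Payload 5.5 kg.
Tool frame: the origin (TCP) lies between the finger pads; the fingertips stand 19 mm ahead of it and the grasp point (between the pads) is the TCP; z points along the fingers, y is the line along which they close (so a half turn about z gives the same grasp; the last joint's range is limited). The gripper opens to 85 mm and grips with 20 to 120 N. Pads are 22 mm wide; open, the fingers measure 114 mm over their backs; the gripper's body (76 mm by 85 mm) begins 54 mm behind the grasp point. The pads swing forward as they close: fully open they stand 13 mm farther back than shut.
Start: joints at [1.198, 0.313, 0.046, 1.304, 0, 1.431], TCP at [0.133, 0.56, 0.25] pointing down, gripper open.
Joint ranges: [-2.76, 2.76], [-0.86, 1.69], [-1.03, 1.26], [-2.2, 2.34], [-1.47, 1.5], [-3.14, 3.14]. Speed limits (rad/s): [2.57, 2.57, 3.14, 3.14, 3.14, 3.14].

### API

Orientations are given as a unit quaternion [w, x, y, z].
In Python, from workcell import env gives the robot as it stands.
- The arm moves only by the tool carry_out, never from a script. Its argument "increments" is a list that holds one entry, the list of rows, each a list of 6 numbers: the shift along the tool's x, y, z each as a share of 50 cm, from -1 to 1, then the turn, a rotation vector about the tool's x, y, z each as a share of 2 pi rad, from -1 to 1. In form: [[[x, y, z, ax, ay, az], ...]]. A call has 1 to 5 rows; each row is the pose to reach, as a shift and turn from the pose commanded when the call began, along the tool's axes at that moment, turning the shorter way round; what a row does not reach only later rows make up. A row lasts 1/8 s, in which the tool goes at most 62.5 mm and 10.7 degrees, less where a joint would pass 70% of its speed; a pose out of reach is approached as far as the arm can. A call with a number of a shift or a turn outside -1 to 1 is refused whole. A call with a gripper value outside its range is refused whole. "jaw" is the closure, from 0 (fully open) to 1 (shut), set as the call begins (left out, the last holds). The fingers move at their own pace and stop on an object; "squeeze" is the grip in N (left out, the last holds). Time passes only in rows, so rows that repeat a pose let the fingers close. It gives the time, the measured TCP pose, the force, the opening and the grip force at its end, in the units of the state.
- env.get_state(): the state, without advancing time (a new reading comes with each control period).
- env.read_camera(name): name is "scene" or "top"; returns a dict with "frame" (400x640x3 uint8, blue, green, red), "z_map" (400x640 float32, m along the optical axis (not along the pixel's ray), 0 where there is no reading), "intrinsics" (3x3 intrinsics, pixels), "R" (3x3) and "t" (3): a world point X has camera coordinates R X + t. Camera axes: x right, y down, z forward; pixel columns grow to the right and rows downward; lengths in m; the calibration is good to about 2 mm. A picture is of the moment at which its call begins.
- env.hand_in(): hands the job in; it is judged then, once.
Trained networks look in the newest picture that a camera, given by its name, has taken for a name from the list of things; names that differ only in an ending like _2 or _b are one class to them, and where a whole thing is asked for, a point or a joint stands for the part that bears it (a point fixed in the world has none). Each returns a list of dicts, best first, with "score" (0 to 1); they miss things now and then, are a little off and sometimes report something else, mostly with a low value. They report only what shows in the picture. A call takes as long as a camera call. They do not tell look-alikes from the thing itself.
- env.find_in(camera, name): "position" ([x, y, z] in m, in world coordinates, good to about 4 mm: the middle of the surface that is visible of it).
The state is a dict: "clock": time; "joint_pos": joint angles; "qvel": joint speeds; "tau": joint torques, N m; "tcp_pos": TCP position; "orientation": TCP orientation; "wrist_force": force on the tool from outside, world axes, zero at the start; "ft_torque": the same for the moment, N m; "finger_gap": finger opening in m; "grip_force": force on a finger pad.
Only numpy, scipy, OpenCV 4.12 (cv2) and the standard library are available. Lean on these libraries where they do the work, as an engineer would, in place of code of your own. Each camera call takes 0.05 s, during which the arm holds its last target. There are 200 camera calls.

## Working session

There is one attempt and no reset: what is moved stays moved. The work goes in short steps, Python scripts to look and compute and a tool call to move; the robot and the scene stay as the last step left them, time stands still between calls to the robot, and variables do not carry over. Pictures are saved under pics/ and viewed, at most 10 in all, crops included, and the job is handed in when it is done.

Besides the shell and the picture viewer there is one more tool, called after "Emit:" as name(argument=value, ...) on one line, values as JSON. carry_out: Moves the arm, as the interface text tells. Its arguments: {"type":"object","properties":{"increments":{"type":"array","items":{"type":"array","items":{"type":"array","items":{"type":"number","minimum":-1,"maximum":1}}}},"jaw":{"type":"number"},"squeeze":{"type":"number"}},"required":["increments"]}

```bash
mkdir -p pics; ls; python3 - <<'E'
from workcell import env
import cv2,numpy as np
for c in ["scene","top"]:
    d=env.read_camera(c); cv2.imwrite(f"pics/{c}0.png",d["frame"])
    print(c,d["intrinsics"].tolist(),np.round(-d["R"].T@d["t"],3), np.round(d["R"],2).tolist())
    for n in ["grinder","slide_grip","large_dot","spout","cup_spot","cup","jar","shaker"]:
        for r in env.find_in(c,n): print(n,np.round(r["position"],3),round(r["score"],2))
s=env.get_state();print({k:np.round(v,3).tolist() for k,v in s.items()})
E
```

```text
pics
scene [[380.74235593181913, 0.0, 321.5897900535253], [0.0, 380.74235593181913, 200.38513920610902], [0.0, 0.0, 1.0]] [0.272 0.563 0.864] [[-0.9, -0.43, -0.02], [-0.28, 0.63, -0.72], [0.32, -0.65, -0.69]]
grinder [ 0.682 -0.176  0.214] 0.61
slide_grip [ 0.628 -0.204  0.253] 0.8
large_dot [ 0.681 -0.176  0.21 ] 0.68
spout [ 0.678 -0.173  0.21 ] 0.93
cup_spot [ 0.678 -0.176  0.208] 0.8
cup [ 0.622 -0.413  0.054] 0.72
jar [0.564 0.116 0.088] 0.82
shaker [0.522 0.281 0.064] 0.95
shaker [ 0.627 -0.2    0.254] 0.61
top [[365.4400157898127, 0.0, 318.7313886538667], [0.0, 365.4400157898127, 201.8187995137216], [0.0, 0.0, 1.0]] [ 0.517 -0.096  1.306] [[-0.01, -1.0, -0.01], [-1.0, 0.01, -0.06], [0.06, 0.01, -1.0]]
grinder [ 0.668 -0.199  0.253] 0.69
grinder [ 0.631 -0.207  0.254] 0.55
slide_grip [ 0.633 -0.21   0.261] 0.79
large_dot [ 0.669 -0.198  0.253] 0.64
spout [ 0.663 -0.197  0.254] 0.97
cup_spot [ 0.669 -0.198  0.254] 0.8
cup [ 0.623 -0.443  0.034] 0.87
cup [ 0.667 -0.197  0.255] 0.29
jar [0.566 0.095 0.096] 0.62
shaker [0.532 0.26  0.069] 0.64
{'clock': 0.9, 'joint_pos': [1.198, 0.313, 0.046, 1.304, 0.0, 1.431], 'qvel': [0.001, -0.002, -0.001, -0.001, -0.001, -0.001], 'tau': [-0.0, -48.045, 29.881, 0.0, -0.0, -0.0], 'tcp_pos': [0.133, 0.56, 0.25], 'orientation': [-0.0, 0.116, 0.993, 0.0], 'wrist_force': [0.179, -1.086, 0.351], 'ft_torque': [-0.001, -0.004, 0.013], 'grip_force': 0.0, 'finger_gap': 0.086}
```

View pics/scene0.png

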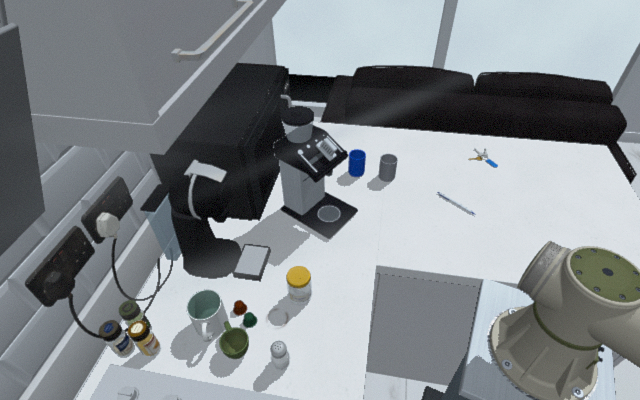

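View pics/top0.png

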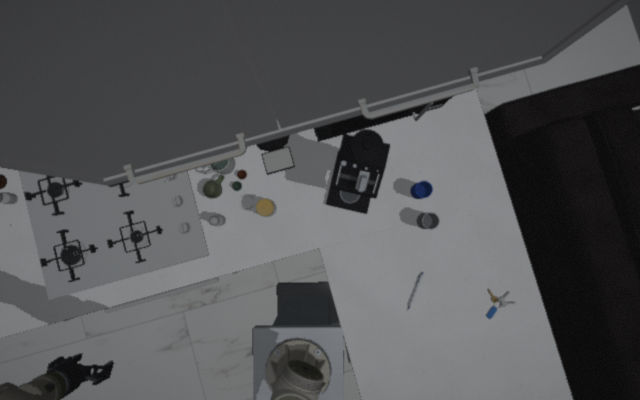

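```bash
cat > h.py <<'E'
from workcell import env
import cv2,numpy as np
def cloud(d):
    z=d["z_map"];K=d["intrinsics"];v,u=np.mgrid[:400,:640]
    P=np.stack([(u-K[0,2])/K[0,0]*z,(v-K[1,2])/K[1,1]*z,z],-1)
    W=(P-d["t"])@d["R"]; W[z<=0]=np.nan
    return W
def proj(d,X):
    c=np.asarray(X)@d["R"].T+d["t"]; c=c@d["intrinsics"].T; return c[...,:2]/c[...,2:]
E
python3 - <<'E'
from h import *
a=env.read_camera("scene");b=env.read_camera("top")
np.savez("d0.npz",s=cloud(a),t=cloud(b),fs=a["frame"],ft=b["frame"])
A=cv2.resize(a["frame"][95:245,260:410],(580,580),interpolation=3)
cv2.imwrite("pics/cropA.png",A)
B=cv2.resize(b["frame"][120:240,310:450],(700,600),interpolation=3); cv2.imwrite("pics/cropB.png",B)
for n,d in(("s",a),("t",b)):
    W=cloud(d);f=d["frame"].astype(int)
    for c in ((388,160),(388,168)) if n=="s" else ((421,189),(428,221)):
        print(n,c,W[c[1],c[0]].round(3),f[c[1],c[0]])
    # cylinder objects: points z in .03-.09 in region
    m=(W[...,0]>.4)&(W[...,0]<.75)&(W[...,1]<-.36)&(W[...,1]>-.6)&(W[...,2]>.02)&(W[...,2]<.12)
    blue=f[...,0]-f[...,2]>40
    for nm,mm in(("blue",m&blue),("grey",m&~blue)):
        P=W[mm]; print(n,nm,len(P),P.min(0).round(3),P.max(0).round(3))
        T=P[P[:,2]>.072]; 
        if len(T):print(" rim",len(T),T.min(0).round(3),T.max(0).round(3))
    m=(W[...,0]>.45)&(W[...,0]<.85)&(W[...,1]<-.05)&(W[...,1]>-.35)
    h=np.histogram(W[m][:,2],bins=np.arange(0,.4,.01));print(h[0])
E
```

```text
s (388, 160) [ 0.524 -0.479  0.052] [94 90 85]
s (388, 168) [ 0.508 -0.427  0.06 ] [97 90 84]
s blue 356 [ 0.594 -0.465  0.02 ] [ 0.652 -0.401  0.082]
 rim 80 [ 0.595 -0.464  0.072] [ 0.652 -0.403  0.082]
s grey 379 [ 0.488 -0.481  0.02 ] [ 0.649 -0.418  0.084]
 rim 77 [ 0.488 -0.481  0.072] [ 0.546 -0.421  0.084]
[1610 1534  249  184  176  182  190  199  188  192  187  178  178  175
  179  181  173  180  190  177  176  344  561  430  453  614  557  234
  267  387   83   81  168  352   33    0    0    0    0]
t (421, 189) [ 0.63  -0.446  0.008] [82 42 26]
t (428, 221) [ 0.516 -0.468  0.005] [72 68 67]
t blue 45 [ 0.597 -0.463  0.022] [ 0.651 -0.406  0.086]
 rim 33 [ 0.597 -0.463  0.072] [ 0.644 -0.406  0.086]
t grey 359 [ 0.492 -0.481  0.02 ] [ 0.654 -0.404  0.086]
 rim 102 [ 0.493 -0.481  0.072] [ 0.654 -0.405  0.086]
[3360  518  300   36   32   25   33   36   45   35   36   41   36   45
   35   43   38   38   43   30   46  119  333  241  277  399  661   44
    6    1    1    0   57  749   64    0    0    0    0]
```

View pics/cropA.png

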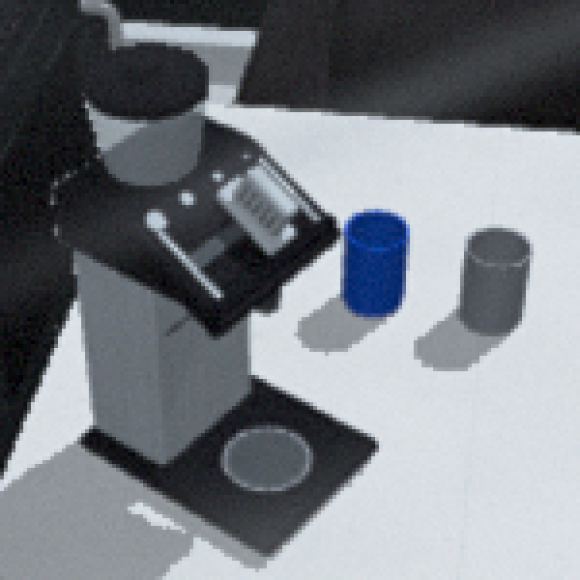

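View pics/cropB.png

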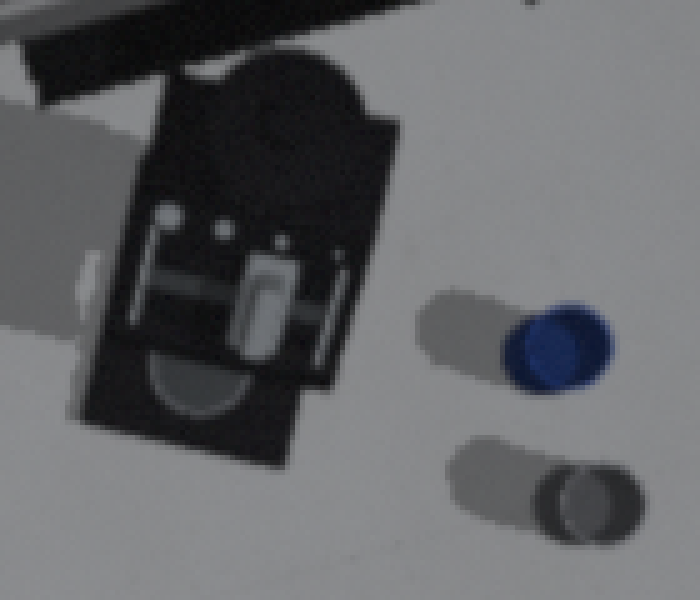

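Scene: the look-alikes are the blue cup (357,163) and the grey steel cup (388,168); in the top view (421,189) and (428,221). The enlarged crops show the grey one is plain steel, so it is the cup. The grip is near the small-dot end and the large dot is at scene (300,151).

```bash
cat >> h.py <<'E'
def RZ(a): return np.array([[np.cos(a),-np.sin(a),0],[np.sin(a),np.cos(a),0],[0,0,1]])
E
python3 - <<'E'
from h import *
from scipy.optimize import least_squares
a=env.read_camera("scene");b=env.read_camera("top")
S=[((6,50,258),(155,218)),((-50,0,18),(267,459)),((-110,-75,18),(377,443)),((-110,75,18),(265,553))]
T=[((6,50,258),(168,217)),((-110,75,18),(83,420)),((-110,-75,18),(285,467))]
def X(p,L): return np.array([l[0] for l in L])/1000@RZ(p[2]).T+[p[0],p[1],0]
uS=np.array([l[1] for l in S])*150/580+[260-.37,95-.37]
uT=np.array([l[1] for l in T])*.2+[310-.4,120-.4]
f=lambda p:np.r_[(proj(a,X(p,S))-uS).ravel(),(proj(b,X(p,T))-uT).ravel()]
for loss in("linear","soft_l1"):
    r=least_squares(f,[.69,-.19,-.1],loss=loss);print(r.x.round(4),np.round(r.fun,1))
p=r.x
# refine from depth
for n,d in(("s",a),("t",b)):
    W=cloud(d);G=(W-[p[0],p[1],0])@RZ(p[2]); g=G.reshape(-1,3);g=g[~np.isnan(g[:,0])]
    o=((g-[-.07,0,.212])@[-.5,0,.866])   # height above panel
    s=((g-[-.07,0,.212])@[.866,0,.5])
    m=(o>.028)&(o<.05)&(s>0.0)&(s<.08)&(abs(g[:,1])<.07)
    q=g[m];print(n,"grip",m.sum(),q.min(0).round(3),q.max(0).round(3),np.median(q,0).round(4),np.median(o[m]).round(4),s[m].min(),s[m].max())
    m=(abs(o)<.006)&(s>0)&(s<.1)&(abs(g[:,1])<.1);print(" panel",np.median(o[m]),g[m].min(0).round(3),g[m].max(0).round(3))
    m=(abs(g[:,2]-.018)<.006)&(abs(g[:,1])<.1)&(g[:,0]<0)&(g[:,0]>-.14)
    print(" base",g[m].min(0).round(3),g[m].max(0).round(3),np.median(g[m][:,2]))
    m=(g[:,2]>.05)&(g[:,2]<.2)&(abs(g[:,1])<.12)&(abs(g[:,0])<.15);print(" col",np.percentile(g[m],[1,50,99],axis=0).round(3).tolist())
    m=(g[:,2]>.03)&(g[:,2]<.095)&(np.hypot(W.reshape(-1,3)[~np.isnan(W.reshape(-1,3)[:,0])][:,0]-.518,W.reshape(-1,3)[~np.isnan(W.reshape(-1,3)[:,0])][:,1]+.45)<.05)
    q=W.reshape(-1,3)[~np.isnan(W.reshape(-1,3)[:,0])][m];q=q[q[:,2]>.068]
    c=least_squares(lambda c:np.hypot(q[:,0]-c[0],q[:,1]-c[1])-.0285,[.518,-.45],loss="soft_l1",f_scale=.002).x;print(" cup",c.round(4),len(q))
E
```

```text
[ 0.6692 -0.2027 -0.2456] [-0.2  0.2 -0.6 -0.4  0.8 -1.2  0.  -1.3 -0.3 -0.2 -1.4  0.4 -0.3  0.8]
[ 0.6693 -0.2029 -0.2457] [-0.2  0.2 -0.6 -0.4  0.8 -1.2  0.  -1.3 -0.2 -0.2 -1.3  0.4 -0.2  0.8]
s grip 102 [-0.064 -0.022  0.25 ] [-0.026 -0.006  0.279] [-0.0461 -0.0115  0.267 ] 0.0366 0.02725265245508809 0.07014116696051309
 panel 0.0003657877123423879 [-0.07  -0.07   0.208] [0.019 0.072 0.263]
 base [-0.113 -0.076  0.012] [-0.     0.077  0.022] 0.017131679668710147
 col [[-0.061, -0.048, 0.052], [0.033, 0.058, 0.118], [0.149, 0.118, 0.198]]
 cup [ 0.5167 -0.4514] 114
t grip 85 [-0.062 -0.023  0.259] [-0.022 -0.007  0.283] [-0.0424 -0.0148  0.2704] 0.0373 0.03017411422569567 0.07356521877932781
 panel 0.0009648189927777387 [-0.068 -0.07   0.209] [0.018 0.07  0.265]
 base [-0.11  -0.075  0.012] [-0.     0.075  0.024] 0.018909921610881446
 col [[0.121, 0.064, 0.052], [0.135, 0.092, 0.132], [0.15, 0.12, 0.197]]
 cup [ 0.5195 -0.4527] 84
```

```bash
cat >> h.py <<'E'
from scipy.spatial.transform import Rotation as Ro
GP=np.array([.6693,-.2029,0]);GY=-.2457
def g2w(x,y,z): return RZ(GY)@np.array([x,y,z])/1000+GP
def tool(lean,az):  # fingers along azimuth az, lean deg from vertical; tool y = left of az
    l=np.radians(lean); z=np.array([np.sin(l),0,-np.cos(l)]);y=np.array([0,1.,0])
    return RZ(az)@np.stack([np.cross(y,z),y,z],1)
def plan(*ts, start=None):
    s=env.get_state()
    p,R=(s["tcp_pos"],Ro.from_quat(np.r_[s["orientation"]],scalar_first=True).as_matrix()) if start is None else start
    print("now",np.round(p,4),"t",round(s["clock"],2),"gap",round(s["finger_gap"],4),"q",np.round(s["joint_pos"],2))
    for P,Q in ts:
        d=R.T@(np.asarray(P)-p)/.5; w=Ro.from_matrix(R.T@Q).as_rotvec()/2/np.pi
        print(np.round(np.r_[d,w],4).tolist(), "len",np.linalg.norm(d*.5).round(3))
E
python3 - <<'E'
from h import *
R=tool(30,GY); n=np.array([-50,0,86.6])/100
g=np.array([-46,-14.5,270])
plan((g2w(*(g+n*110)),R),(g2w(*(g+n*70)),R)); print(g2w(*(g+n*110)))
E
```

```text
now [0.1327 0.5595 0.2503] t 1.1 gap 0.0852 q [1.2  0.31 0.05 1.3  0.   1.43]
[-1.1937, -1.2625, -0.23, 0.0006, -0.0833, 0.002] len 0.876
[-1.2337, -1.263, -0.1607, 0.0006, -0.0833, 0.002] len 0.886
[ 0.56780639 -0.19239775  0.36526   ]
```

Emit:
carry_out(increments=[[[-0.4,-0.42,-0.24,0,0,0],[-0.4,-0.42,-0.24,0,0,0],[-0.4,-0.42,-0.24,0,0,0],[-0.4,-0.42,-0.24,0,0,0],[-0.4,-0.42,-0.24,0,0,0]]], jaw=0.6, squeeze=40)

```text
clock: 1.72
tcp_pos: [0.2787, 0.3085, 0.3708]
orientation: [0.0, 0.116, 0.993, 0.0]
wrist_force: [1.1, 0.2, 0.2]
finger_gap: 0.034
grip_force: 0.0
```

Emit:
carry_out(increments=[[[-0.4,-0.42,0,0,-0.0416,0],[-0.4,-0.42,0,0,-0.0416,0],[-0.4,-0.42,0,0,-0.0416,0],[-0.4,-0.42,0,0,-0.0416,0],[-0.4,-0.42,0,0,-0.0416,0]]])

```text
clock: 2.35
tcp_pos: [0.425, 0.0572, 0.3702]
orientation: [0.13, 0.116, 0.985, -0.015]
wrist_force: [0.8, 0.4, -0.3]
finger_gap: 0.034
grip_force: 0.0
```

```bash
python3 - <<'E'
from h import *
R=tool(30,GY); n=np.array([-50,0,86.6])/100
g=np.array([-46,-14.5,270])
plan((g2w(*(g+n*90)),R),(g2w(*(g+n*60)),R))
E
```

```text
now [0.425  0.0572 0.3702] t 2.35 gap 0.034 q [-0.02 -0.18 -0.23  1.26 -0.06  0.21]
[-0.3883, -0.4192, 0.1504, 0.0007, -0.0415, 0.0015] len 0.295
[-0.4037, -0.4195, 0.2084, 0.0007, -0.0415, 0.0015] len 0.309
```

Emit:
carry_out(increments=[[[-0.388,-0.419,0.15,0.0007,-0.0415,0.0015],[-0.388,-0.419,0.15,0.0007,-0.0415,0.0015],[-0.388,-0.419,0.15,0.0007,-0.0415,0.0015],[-0.388,-0.419,0.15,0.0007,-0.0415,0.0015],[-0.388,-0.419,0.15,0.0007,-0.0415,0.0015]]])

```text
clock: 2.98
tcp_pos: [0.5778, -0.1945, 0.3472]
orientation: [0.256, 0.118, 0.959, -0.032]
wrist_force: [1.2, 1.2, 0.5]
finger_gap: 0.0342
grip_force: 0.0
```

```bash
python3 - <<'E'
from h import *
R=tool(30,GY); n=np.array([-50,0,86.6])/100
g=np.array([-46,-14.5,270])
plan((g2w(*(g+n*40)),R),(g2w(*(g-n*8)),R))
for c in("scene","top"):
    d=env.read_camera(c);f=d["frame"]
    f=f[80:260,250:430] if c=="scene" else f[110:230,310:430]
    f=cv2.resize(f,(400,400),interpolation=3);cv2.imwrite(f"pics/g_{c}.png",f)
cv2.imwrite("pics/g.png",np.hstack([cv2.imread("pics/g_scene.png"),cv2.imread("pics/g_top.png")]))
E
```

```text
now [ 0.5778 -0.1945  0.3472] t 2.98 gap 0.0342 q [-0.52 -0.03 -0.26  0.84  0.14 -0.24]
[-0.0005, -0.0007, 0.0985, 0.0, -0.0002, 0.0001] len 0.049
[-0.0006, -0.0007, 0.1945, 0.0, -0.0002, 0.0001] len 0.097
```

View pics/g.png

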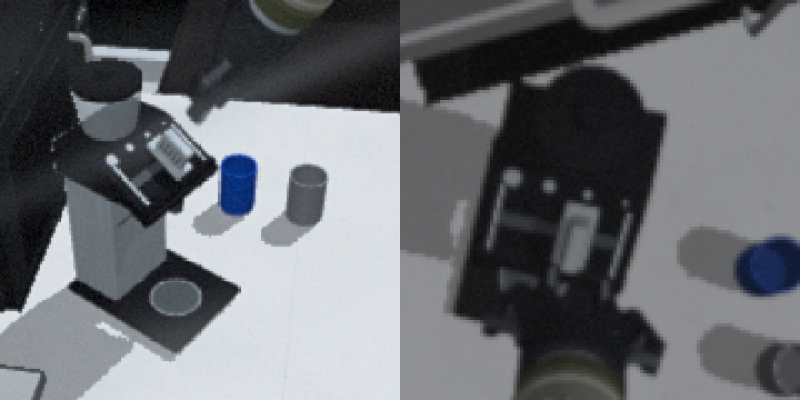

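The gripper is in front of the grip, with its fingers on either side at top-crop (555,290) and (610,290) and the grip between them. The alignment is good, so I'll go in.

Emit:
carry_out(increments=[[[0,-0.0007,0.09,0,0,0],[0,-0.0007,0.13,0,0,0],[0,-0.0007,0.16,0,0,0],[0,-0.0007,0.19,0,0,0],[0,-0.0007,0.19,0,0,0]]])

```text
clock: 3.7
tcp_pos: [0.6229, -0.2032, 0.2641]
orientation: [0.255, 0.117, 0.959, -0.031]
wrist_force: [0.1, -0.0, 0.5]
finger_gap: 0.0341
grip_force: 0.0
```

Emit:
carry_out(increments=[[[0,0,0,0,0,0],[0,0,0,0,0,0],[0,0,0,0,0,0],[0,0,0,0,0,0]]], jaw=1, squeeze=40)

```text
clock: 4.2
tcp_pos: [0.6229, -0.204, 0.2658]
orientation: [0.256, 0.117, 0.959, -0.032]
wrist_force: [-5.8, -0.6, 3.4]
finger_gap: 0.0151
grip_force: 42.1
```

Emit:
carry_out(increments=[[[0,0.02,-0.003,0,0,0],[0,0.045,-0.003,0,0,0],[0,0.07,-0.003,0,0,0],[0,0.09,-0.003,0,0,0],[0,0.096,-0.003,0,0,0]]])

```text
clock: 4.82
tcp_pos: [0.6343, -0.1576, 0.2659]
orientation: [0.256, 0.117, 0.959, -0.033]
wrist_force: [1.3, -11.0, -3.7]
finger_gap: 0.0152
grip_force: 40.5
```

Emit:
carry_out(increments=[[[0,0.004,0,0,0,0],[0,0.006,0,0,0,0],[0,0.008,0,0,0,0],[0,0.008,0,0,0,0]]])

```text
clock: 5.32
tcp_pos: [0.6344, -0.1573, 0.266]
orientation: [0.256, 0.12, 0.959, -0.035]
wrist_force: [0.4, -14.9, -5.6]
finger_gap: 0.0153
grip_force: 40.7
```

```bash
python3 - <<'E'
from h import *
s=env.get_state();print(s["wrist_force"],RZ(-GY)@s["wrist_force"],(s["tcp_pos"]-GP)@RZ(GY))
E
```

```text
[  0.39181317 -14.94538399  -5.57464867] [  4.01529183 -14.40123091  -5.57464867] [-0.04494556  0.03576608  0.26595336]
```

Emit:
carry_out(increments=[[[0,-0.004,0,0,0,0],[0,-0.006,0,0,0,0],[0,-0.006,0,0,0,0]]], jaw=0.62)

```text
clock: 5.7
tcp_pos: [0.6344, -0.1555, 0.2667]
orientation: [0.256, 0.117, 0.959, -0.031]
wrist_force: [0.5, 0.5, -0.4]
finger_gap: 0.0322
grip_force: 0.0
```

Emit:
carry_out(increments=[[[0,0,-0.05,0,0,0],[0,0,-0.12,0,0,0],[0,0,-0.24,0,0,0],[0,0,-0.3,0,0,0]]])

```text
clock: 6.2
tcp_pos: [0.5614, -0.1372, 0.4004]
orientation: [0.259, 0.116, 0.958, -0.032]
wrist_force: [-0.3, -0.1, 0.2]
finger_gap: 0.0324
grip_force: 0.0
```

```bash
python3 - <<'E'
from h import *
for n in("scene","top"):
    d=env.read_camera(n);W=cloud(d);g=(W-GP)@RZ(GY); g=g.reshape(-1,3);g=g[~np.isnan(g[:,0])]
    o=((g-[-.07,0,.212])@[-.5,0,.866]); s=((g-[-.07,0,.212])@[.866,0,.5])
    m=(o>.028)&(o<.05)&(s>0.0)&(s<.08)&(abs(g[:,1])<.07)
    q=g[m];print(n,m.sum(),q.min(0).round(4),q.max(0).round(4),np.median(q,0).round(4))
p=np.array([.518,-.452,0]); az=-.6
u=np.array([np.cos(az),np.sin(az),0])
R=tool(40,az); z=R[:,2]
T=p+[0,0,.055]
plan((T-z*.12,R),(T,R)); print(T-z*.12)
E
```

```text
scene 111 [-0.0661  0.0276  0.2505] [-0.0249  0.0466  0.2797] [-0.0472  0.0392  0.267 ]
top 85 [-0.0619  0.0268  0.2549] [-0.0209  0.0437  0.2834] [-0.0418  0.0355  0.2725]
now [ 0.5621 -0.1376  0.4019] t 6.3 gap 0.0324 q [-0.42 -0.1  -0.2   0.95  0.09 -0.16]
[0.3269, -0.5769, 0.4004, 0.0327, -0.0263, 0.0467] len 0.387
[0.2953, -0.6307, 0.6322, 0.0327, -0.0263, 0.0467] len 0.47
[ 0.45433814 -0.40844658  0.14692533]
```

Emit:
carry_out(increments=[[[0.327,-0.577,0.4,0.0327,-0.0263,0.0467],[0.327,-0.577,0.4,0.0327,-0.0263,0.0467],[0.327,-0.577,0.4,0.0327,-0.0263,0.0467],[0.327,-0.577,0.4,0.0327,-0.0263,0.0467],[0.327,-0.577,0.4,0.0327,-0.0263,0.0467]]], jaw=0)

```text
clock: 6.92
tcp_pos: [0.4719, -0.356, 0.1886]
orientation: [0.323, 0.278, 0.899, -0.101]
wrist_force: [0.4, -0.6, -0.7]
finger_gap: 0.0854
grip_force: 0.0
```

Emit:
carry_out(increments=[[[0,0,0,0,0,0]]])

```text
clock: 7.05
tcp_pos: [0.4692, -0.356, 0.1845]
orientation: [0.319, 0.281, 0.9, -0.099]
wrist_force: [-0.1, 0.2, -0.7]
finger_gap: 0.0856
grip_force: 0.0
```

```bash
python3 - <<'E'
from h import *
p=np.array([.518,-.452,0]); az=-.6
R=tool(40,az); z=R[:,2]
T=p+[0,0,.055]
plan((T-z*.12,R),(T-z*.06,R),(T,R))
E
```

```text
now [ 0.4692 -0.356   0.1845] t 7.05 gap 0.0856 q [-0.86 -0.04 -0.79  0.16  0.16 -0.2 ]
[0.0197, -0.1032, 0.0806, -0.0005, -0.0028, -0.0007] len 0.066
[0.0176, -0.1028, 0.2006, -0.0005, -0.0028, -0.0007] len 0.113
[0.0155, -0.1023, 0.3206, -0.0005, -0.0028, -0.0007] len 0.168
```

Emit:
carry_out(increments=[[[0.0195,-0.103,0.08,0,-0.003,0],[0.0195,-0.103,0.08,0,-0.003,0],[0.0175,-0.103,0.2,0,-0.003,0],[0.0175,-0.103,0.2,0,-0.003,0]]])

```text
clock: 7.55
tcp_pos: [0.4906, -0.4281, 0.1017]
orientation: [0.327, 0.277, 0.898, -0.1]
wrist_force: [-1.0, 0.8, -1.5]
finger_gap: 0.0853
grip_force: 0.0
```

```bash
python3 - <<'E'
from h import *
p=np.array([.518,-.452,0]); az=-.6
R=tool(40,az); z=R[:,2]
T=p+[0,0,.055]
plan((T-z*.06,R),(T,R))
A=env.read_camera("scene")["frame"][120:240,330:510];B=env.read_camera("top")["frame"][160:280,350:470]
cv2.imwrite("pics/c.png",np.hstack([cv2.resize(A,(480,320),interpolation=3),cv2.resize(B,(320,320),interpolation=3)]))
E
```

```text
now [ 0.4906 -0.4281  0.1017] t 7.55 gap 0.0853 q [-0.93  0.21 -0.78 -0.09  0.21 -0.26]
[0.0047, -0.0085, -0.0021, 0.0003, 0.0001, -0.0] len 0.005
[0.0048, -0.0087, 0.1179, 0.0003, 0.0001, -0.0] len 0.059
```

View pics/c.png

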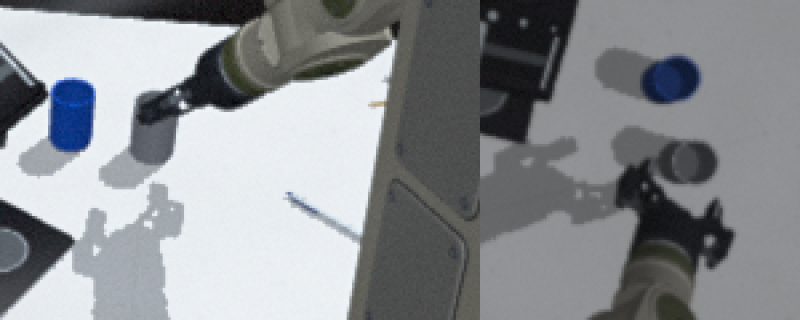

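Emit:
carry_out(increments=[[[0.005,-0.0085,0,0,0,0],[0.005,-0.0085,0.03,0,0,0],[0.005,-0.0085,0.07,0,0,0],[0.005,-0.0085,0.118,0,0,0],[0.005,-0.0085,0.118,0,0,0]]])

```text
clock: 8.28
tcp_pos: [0.5183, -0.455, 0.0615]
orientation: [0.331, 0.277, 0.896, -0.104]
wrist_force: [0.4, 0.4, 0.6]
finger_gap: 0.0855
grip_force: 0.0
```

```bash
python3 - <<'E'
from h import *
s=env.get_state();R=Ro.from_quat(s["orientation"],scalar_first=True).as_matrix();t=s["tcp_pos"]
p=np.array([.518,-.452,.055]); print(t,R.T@(p-t),s["wrist_force"],s["joint_pos"].round(2))
for n in("scene","top"):
    d=env.read_camera(n);q=cloud(d).reshape(-1,3);f=d["frame"].reshape(-1,3).astype(int)
    # cup rim points: near height
    m=(np.hypot(q[:,0]-.518,q[:,1]+.452)<.04)&(q[:,2]>.072)&(q[:,2]<.086);q=q[m]
    c=least=None
    print(n,len(q),q.min(0).round(3),q.max(0).round(3))
E
```

```text
[ 0.51834843 -0.45500241  0.06151003] [0.0057404  0.00229395 0.00364719] [0.35964271 0.44761123 0.55905527] [-0.92  0.34 -0.75 -0.2   0.2  -0.25]
scene 21 [ 0.49  -0.482  0.072] [ 0.546 -0.435  0.082]
top 53 [ 0.493 -0.481  0.073] [ 0.546 -0.426  0.085]
```

Emit:
carry_out(increments=[[[0.012,0.0046,0.006,0,0,0],[0.012,0.0046,0.006,0,0,0]]])

```text
clock: 8.62
tcp_pos: [0.5165, -0.4506, 0.0553]
orientation: [0.331, 0.277, 0.896, -0.103]
wrist_force: [-0.1, 0.7, -0.4]
finger_gap: 0.0855
grip_force: 0.0
```

Emit:
carry_out(increments=[[[0,0,0,0,0,0],[0,0,0,0,0,0],[0,0,0,0,0,0],[0,0,0,0,0,0]]], jaw=1, squeeze=35)

```text
clock: 9.12
tcp_pos: [0.5174, -0.4518, 0.0562]
orientation: [0.332, 0.277, 0.896, -0.104]
wrist_force: [-0.9, 0.4, 3.3]
finger_gap: 0.057
grip_force: 37.7
```

```bash
python3 - <<'E'
from h import *
s=env.get_state();print(s["wrist_force"])
az=GY
R=tool(40,az);h=s["tcp_pos"][2]
spot=np.array([-50,0,0])
plan((s["tcp_pos"]+[-.03,.0,.10],Ro.from_quat(s["orientation"],scalar_first=True).as_matrix()),(g2w(-230,0,18+30+h*1000),R))
print(g2w(-230,0,18+30+h*1000),g2w(*spot))
E
```

```text
[-0.93970476  0.38928169  3.31860888]
now [ 0.5174 -0.4518  0.0562] t 9.12 gap 0.057 q [-0.92  0.35 -0.76 -0.22  0.2  -0.25]
[-0.0927, -0.0344, -0.1839, 0.0, 0.0, 0.0] len 0.104
[0.2874, 0.4221, -0.3748, -0.0369, 0.0018, -0.0429] len 0.317
[ 0.44620752 -0.14695587  0.10420334] [ 0.62080164 -0.19073823  0.        ]
```

Emit:
carry_out(increments=[[[-0.02,-0.01,-0.04,0,0,0],[-0.05,-0.02,-0.1,0,0,0],[-0.09,-0.034,-0.18,0,0,0],[-0.09,-0.034,-0.18,0,0,0]]])

```text
clock: 9.62
tcp_pos: [0.4882, -0.4533, 0.1574]
orientation: [0.333, 0.277, 0.895, -0.106]
wrist_force: [0.6, -0.7, -1.9]
finger_gap: 0.0572
grip_force: 38.5
```

```bash
python3 - <<'E'
from h import *
s=env.get_state();print(s["wrist_force"],s["grip_force"])
R=tool(40,GY)
plan((g2w(-190,0,18+32+57),R))
E
```

```text
[ 0.62504419 -0.67301365 -1.94191535] 38.45602839952335
now [ 0.4882 -0.4533  0.1574] t 9.62 gap 0.0572 q [-0.97  0.14 -0.69  0.05  0.23 -0.28]
[0.3223, 0.4859, -0.1489, -0.0373, 0.0024, -0.0426] len 0.301
```

Holding (−1.9 N of cup weight). Moving in front of the grinder.

Emit:
carry_out(increments=[[[0.08,0.12,-0.04,-0.0095,0.0006,-0.0105],[0.16,0.24,-0.075,-0.019,0.0012,-0.021],[0.24,0.365,-0.11,-0.028,0.0018,-0.032],[0.322,0.486,-0.149,-0.0373,0.0024,-0.0426],[0.322,0.486,-0.149,-0.0373,0.0024,-0.0426]]])

```text
clock: 10.25
tcp_pos: [0.4927, -0.1577, 0.1118]
orientation: [0.329, 0.116, 0.936, -0.037]
wrist_force: [1.0, -0.1, -1.9]
finger_gap: 0.0573
grip_force: 38.8
```

Emit:
carry_out(increments=[[[0,0,0,0,0,0],[0,0,0,0,0,0]]])

```text
clock: 10.5
tcp_pos: [0.4927, -0.1584, 0.1119]
orientation: [0.33, 0.115, 0.936, -0.037]
wrist_force: [-0.5, 0.4, -2.0]
finger_gap: 0.0574
grip_force: 38.8
```

```bash
python3 - <<'E'
from h import *
s=env.get_state();print(s["wrist_force"],s["grip_force"])
R=tool(40,GY)
t=s["tcp_pos"]; print((t-GP)@RZ(GY))
plan((g2w(-190,0,18+32+57),R),(g2w(-50,0,18+32+57),R),(g2w(-50,0,18+57),R))
a=env.read_camera("scene");b=env.read_camera("top")
for d in(a,b):
    W=cloud(d).reshape(-1,3);m=(np.hypot(W[:,0]-t[0],W[:,1]-t[1])<.06)&(W[:,2]<t[2]+.05)&(W[:,2]>t[2]-.07);q=W[m];h=q[q[:,2]<t[2]-.015]
    print(len(q),np.sort(q[:,2])[[3,-4]], len(h),(h.min(0)-t).round(3) if len(h) else 0,(h.max(0)-t).round(3) if len(h) else 0)
cv2.imwrite("pics/d.png",np.hstack([cv2.resize(a["frame"][100:260,270:430],(400,400),interpolation=3),cv2.resize(b["frame"][130:250,290:410],(400,400),interpolation=3)]))
E
```

```text
[-0.49109631  0.43881153 -2.04870552] 38.83758706273511
[-1.82107863e-01  1.65783585e-04  1.11898719e-01]
now [ 0.4927 -0.1584  0.1119] t 10.5 gap 0.0574 q [-0.59 -0.05 -1.03 -0.05  0.22 -0.27]
[0.0184, -0.0004, -0.0022, 0.0012, -0.0035, -0.0003] len 0.009
[-0.1999, -0.0012, 0.173, 0.0012, -0.0035, -0.0003] len 0.132
[-0.1599, -0.0017, 0.2229, 0.0012, -0.0035, -0.0003] len 0.137
445 [0.05787489 0.16022606] 181 [-0.029 -0.024 -0.056] [ 0.027  0.031 -0.015]
451 [0.05645507 0.1607792 ] 187 [-0.024 -0.027 -0.058] [ 0.027  0.026 -0.016]
```

View pics/d.png

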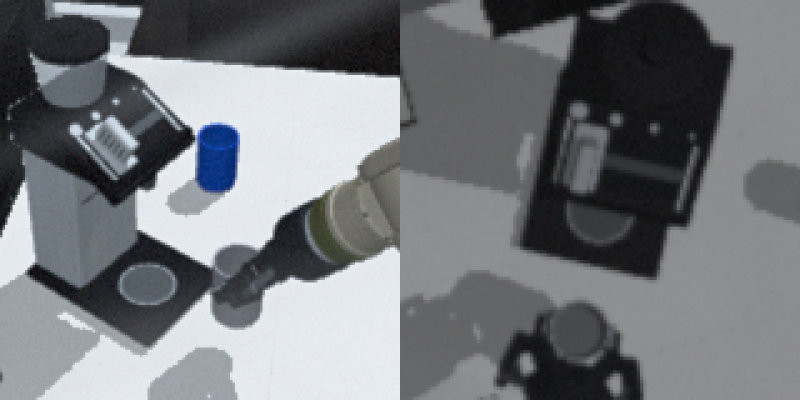

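Picture: the grip sits at the large dot (crop 115,140). The cup hangs upright in the gripper in front of the base at (238,285), and the blue cup hasn't moved.

Emit:
carry_out(increments=[[[-0.05,0,0.043,0,-0.0035,0],[-0.1,0,0.086,0,-0.0035,0],[-0.14,0,0.121,0,-0.0035,0],[-0.14,0,0.121,0,-0.0035,0]]])

```text
clock: 11.1
tcp_pos: [0.5839, -0.1833, 0.1095]
orientation: [0.341, 0.116, 0.932, -0.039]
wrist_force: [-0.8, -0.5, -1.4]
finger_gap: 0.0574
grip_force: 38.8
```

```bash
python3 - <<'E'
from h import *
R=tool(40,GY)
s=env.get_state();t=s["tcp_pos"]; print((t-GP)@RZ(GY),s["wrist_force"])
plan((g2w(-50,0,18+30+57),R),(g2w(-50,0,18+57),R))
E
```

```text
[-0.08763506 -0.00177311  0.1094596 ] [-0.80747415 -0.5005845  -1.4060567 ]
now [ 0.5839 -0.1833  0.1095] t 11.1 gap 0.0574 q [-0.52  0.13 -0.87 -0.11  0.18 -0.21]
[-0.0518, 0.0035, 0.0554, 0.0008, 0.0004, -0.0006] len 0.038
[-0.0131, 0.0031, 0.1012, 0.0008, 0.0004, -0.0006] len 0.051
```

Emit:
carry_out(increments=[[[-0.026,0.0018,0.027,0,0,0],[-0.052,0.0035,0.055,0.0008,0.0004,-0.0006],[-0.052,0.0035,0.055,0.0008,0.0004,-0.0006],[-0.052,0.0035,0.055,0.0008,0.0004,-0.0006]]])

```text
clock: 11.6
tcp_pos: [0.6189, -0.1883, 0.1047]
orientation: [0.339, 0.115, 0.933, -0.041]
wrist_force: [0.7, -0.3, -3.0]
finger_gap: 0.0571
grip_force: 38.8
```

```bash
python3 - <<'E'
from h import *
R=tool(40,GY)
s=env.get_state();t=s["tcp_pos"]; print((t-GP)@RZ(GY),s["wrist_force"])
plan((g2w(-50,0,18+6+57),R),(g2w(-50,0,18+57),R))
for n in("scene","top"):
    d=env.read_camera(n)
    W=cloud(d).reshape(-1,3);G=(W-GP)@RZ(GY)
    m=(np.hypot(G[:,0]+.05,G[:,1])<.045)&(G[:,2]>.035)&(G[:,2]<.14);q=G[m];h=q[q[:,2]<t[2]-.02]
    print(n,len(h),h.min(0).round(3) if len(h) else 0,h.max(0).round(3) if len(h) else 0, np.sort(q[:,2])[:6].round(3))
E
```

```text
[-0.0524196   0.00187702  0.10474907] [ 0.74581039 -0.30445584 -3.02225657]
now [ 0.6189 -0.1883  0.1047] t 11.6 gap 0.0571 q [-0.49  0.2  -0.8  -0.1   0.16 -0.19]
[0.0267, -0.0038, 0.0395, 0.0003, -0.0004, 0.0001] len 0.024
[0.0344, -0.0038, 0.0488, 0.0003, -0.0004, 0.0001] len 0.03
scene 152 [-0.081 -0.008  0.048] [-0.033  0.032  0.084] [0.048 0.049 0.05  0.05  0.05  0.051]
top 44 [-0.068 -0.023  0.05 ] [-0.053  0.021  0.071] [0.05  0.05  0.051 0.051 0.051 0.051]
```

Emit:
carry_out(increments=[[[0.013,-0.002,0.02,0,0,0],[0.0267,-0.0038,0.0395,0,0,0],[0.0267,-0.0038,0.0395,0,0,0],[0.0267,-0.0038,0.0395,0,0,0]]])

```text
clock: 12.2
tcp_pos: [0.6217, -0.191, 0.0814]
orientation: [0.339, 0.114, 0.933, -0.041]
wrist_force: [0.6, 0.1, -1.8]
finger_gap: 0.0572
grip_force: 38.8
```

```bash
python3 - <<'E'
from h import *
R=tool(40,GY)
s=env.get_state();t=s["tcp_pos"]; print((t-GP)@RZ(GY),s["wrist_force"])
plan((g2w(-50,0,18+56),R))
for n in("scene",):
    d=env.read_camera(n)
    W=cloud(d).reshape(-1,3);G=(W-GP)@RZ(GY)
    m=(np.hypot(G[:,0]+.05,G[:,1])<.045)&(G[:,2]>.03)&(G[:,2]<.055);h=G[m]
    print(n,len(h),h.min(0).round(3),h.max(0).round(3))
E
```

```text
[-4.90769112e-02 -8.78493571e-06  8.14298267e-02] [ 0.58394835  0.05365722 -1.83914672]
now [ 0.6217 -0.191   0.0814] t 12.2 gap 0.0572 q [-0.49  0.25 -0.81 -0.17  0.16 -0.19]
[0.011, 0.0, 0.0102, 0.0003, -0.0002, 0.0002] len 0.007
scene 102 [-0.078 -0.02   0.03 ] [-0.034  0.03   0.055]
```

Emit:
carry_out(increments=[[[0.004,0,0.004,0,0,0],[0.007,0,0.007,0,0,0],[0.01,0,0.0095,0,0,0],[0.012,0,0.0105,0,0,0],[0.012,0,0.0105,0,0,0]]])

```text
clock: 12.88
tcp_pos: [0.6209, -0.1908, 0.0744]
orientation: [0.34, 0.114, 0.933, -0.041]
wrist_force: [-0.3, 0.8, 1.1]
finger_gap: 0.0571
grip_force: 39.0
```

Emit:
carry_out(increments=[[[0,0,0,0,0,0],[0,0,0,0,0,0],[0,0,0,0,0,0],[0,0,0,0,0,0]]], jaw=0)

```text
clock: 13.38
tcp_pos: [0.6207, -0.1908, 0.0741]
orientation: [0.339, 0.114, 0.933, -0.041]
wrist_force: [-0.4, 0.0, 0.1]
finger_gap: 0.0855
grip_force: 0.0
```

```bash
python3 - <<'E'
from h import *
s=env.get_state();print(s["wrist_force"],s["finger_gap"],(s["tcp_pos"]-GP)@RZ(GY))
for n in("scene",):
    d=env.read_camera(n)
    W=cloud(d).reshape(-1,3);G=(W-GP)@RZ(GY)
    m=(np.hypot(G[:,0]+.05,G[:,1])<.045)&(G[:,2]>.025)&(G[:,2]<.05);h=G[m]
    print(n,len(h),h.min(0).round(3),h.max(0).round(3))
    c=h[:,:2]
    from scipy.optimize import least_squares
    print(least_squares(lambda p:np.hypot(*(c-p).T)-.029,[-.05,0],loss="soft_l1",f_scale=.002).x)
E
```

```text
[-0.37581956  0.01201347  0.10602711] 0.0855099679932425 [-5.01176659e-02 -5.04874700e-05  7.40617370e-02]
scene 89 [-0.079 -0.013  0.025] [-0.033  0.03   0.05 ]
[-0.04920072 -0.00056552]
```

Cup centred within 1 mm. Retreating along the tool.

Emit:
carry_out(increments=[[[0,0,-0.04,0,0,0],[0,0,-0.1,0,0,0],[0,0,-0.18,0,0,0],[0,0,-0.28,0,0,0],[0,0,-0.36,0,0,0]]])

```text
clock: 14.05
tcp_pos: [0.5075, -0.1625, 0.2134]
orientation: [0.34, 0.114, 0.933, -0.042]
wrist_force: [0.4, 0.2, 0.4]
finger_gap: 0.0853
grip_force: 0.0
```

Emit:
carry_out(increments=[[[0,-0.1,-0.1,0,0,0],[0,-0.2,-0.15,0,0,0],[0,-0.3,-0.15,0,0,0],[0,-0.3,-0.15,0,0,0],[0,-0.3,-0.15,0,0,0]]])

```text
clock: 14.68
tcp_pos: [0.425, -0.2965, 0.2687]
orientation: [0.339, 0.115, 0.933, -0.041]
wrist_force: [-0.2, 0.5, 0.2]
finger_gap: 0.0853
grip_force: 0.0
```

```bash
python3 - <<'E'
from h import *
from scipy.optimize import least_squares
print(env.get_state()["wrist_force"])
F=[]
for n in("scene","top"):
    d=env.read_camera(n);F.append(d["frame"])
    g=((cloud(d)-GP)@RZ(GY)).reshape(-1,3);g=g[~np.isnan(g[:,0])]
    m=(np.hypot(g[:,0]+.05,g[:,1])<.045)&(g[:,2]>.025)&(g[:,2]<.105);h=g[m];print(n,"cup top",np.sort(h[:,2])[-3:].round(3))
    for lo,hi in((.025,.05),(.05,.075),(.075,.096)):
        c=h[(h[:,2]>lo)&(h[:,2]<hi)][:,:2]
        if len(c)>10: print(len(c),least_squares(lambda p:np.hypot(*(c-p).T)-.029,[-.05,0],loss="soft_l1",f_scale=.002).x.round(4))
    o=((g-[-.07,0,.212])@[-.5,0,.866]); s=((g-[-.07,0,.212])@[.866,0,.5])
    m=(o>.028)&(o<.05)&(s>0.0)&(s<.08)&(abs(g[:,1])<.07);print("grip",np.median(g[m],0).round(4),g[m].min(0)[1],g[m].max(0)[1])
cv2.imwrite("pics/e.png",np.hstack([cv2.resize(F[0][100:260,250:410],(400,400),interpolation=3),cv2.resize(F[1][120:250,300:430],(400,400),interpolation=3)]))
E
```

```text
[-0.24593692  0.4522085   0.23910681]
scene cup top [0.099 0.099 0.1  ]
113 [-0.0493 -0.0006]
180 [-0.0504  0.0005]
198 [-0.0504  0.0006]
grip [-0.0472  0.0397  0.2666] 0.027528525876098376 0.046919013745021325
top cup top [0.1 0.1 0.1]
26 [-0.0374  0.0059]
14 [-0.0462 -0.0001]
grip [-0.0422  0.0356  0.2716] 0.02681043606303497 0.0435973937480188
```

View pics/e.png

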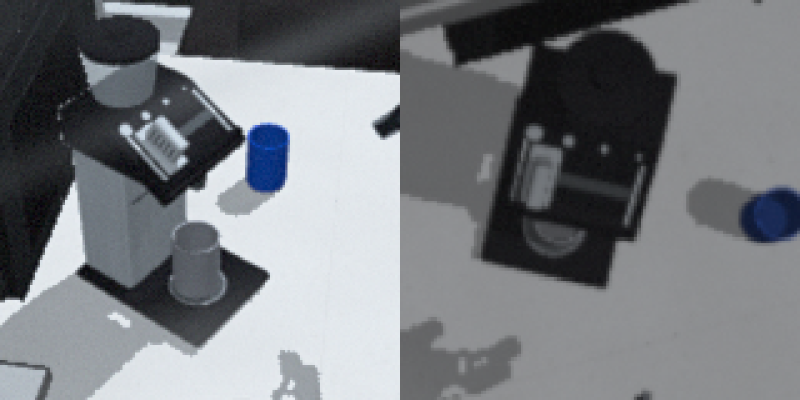

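The cup stands upright, centred on the mark at crop (197,265). The grip is against the stop by the large dot at (165,145), and the arm is clear of everything.

```bash
python3 -c "
from workcell import env
print(env.hand_in())"
```

```text
the job is handed in; nothing more can be done
None
```

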